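# Feel out the free play of a coffee grinder's setting lever

## Robot

A 6-joint arm with a two-finger parallel gripper is mounted at the origin on the work surface. World frame = base frame: x ahead of the robot, y to its left, z up, the work surface at z = 0. Lengths are in m, angles in rad, forces in N, time in s.
With the tool pointing down it reaches from about 0.35 to 0.875 m from the base axis. Payload 15.5 kg.
Tool frame: the origin (TCP) lies between the finger pads; the fingertips stand 11 mm ahead of it and the grasp point (between the pads) lies 8 mm behind it; z points along the fingers, y is the direction in which the jaws open and shut (so a half turn about z gives the same grasp; the last joint's range is limited). The gripper opens to 85 mm and grips with 20 to 120 N. Pads are 22 mm wide; open, the fingers measure 114 mm over their backs; the gripper's body (76 mm by 85 mm) begins 54 mm behind the grasp point. The pads swing forward as they close: fully open they stand 13 mm farther back than shut.
Start: joints at [1.25, 0.494, 1.345, -0, 1.302, -0.096], TCP at [0.14, 0.609, 0.242] pointing down, gripper open.
Joint ranges: [-2.91, 2.91], [-0.82, 2.16], [0.22, 2.67], [-1.22, 4.37], [0.12, 2.79], [-3.08, 3.08]. Speed limits (rad/s): [1.89, 1.89, 2.57, 3.01, 3.01, 3.01].

## Interface

Orientations are given as a rotation vector (axis times angle).
In Python, from cell import * gives the robot as it stands.
- The arm moves only by the tool play_rows, never from a script. Its argument "steps" is a list of rows, each a list of 7 numbers: the shift along the world's x, y, z in m, then the turn, a rotation vector about the world's x, y, z in rad, then the closure, from 0 (fully open) to 1 (shut). A call has 1 to 12 rows; each row shifts and turns the commanded pose from where the row before left it; what a row does not reach is not made up. A row lasts 1/10 s, in which the tool goes at most 50 mm and 8.59 degrees, less where a joint would pass 70% of its speed; a pose out of reach is approached as far as the arm can. A call is refused whole if a number of a shift passes 0.05 or a number of a turn 0.15, either way. A call with a gripper value outside its range is refused whole. The fingers move at their own pace and stop on an object; "grip_force" is the grip in N (left out, the last holds). Time passes only in rows, so rows that do not move let the fingers close. It gives the time, the measured TCP pose, the force and the opening at its end, in the units of the state.
- state(): the state, without advancing time (a new reading comes with each control period).
- snapshot(name): name is "scene" or "top" or "wrist"; returns the picture (400x640x3 uint8, red, green, blue); there is no depth.
- calibration(name): a dict with "fx", "fy", "cx", "cy" (pixels), "rvec" (rotation vector, rad) and "tvec" (3), from world to camera coordinates, as OpenCV has them. Camera axes: x right, y down, z forward; pixel columns grow to the right and rows downward; lengths in m; the calibration is good to about 2 mm. A picture is of the moment at which its call begins: read the wrist's pose just before it. calibration takes no time and is no camera call; for the wrist camera it gives the pose at the moment of the call.
- finish_job(): hands the job in, once; it reports no verdict.
The state is a dict: "time_s": time; "joints": joint angles; "qvel": joint speeds; "joint_efforts": joint torques, N m; "eef_pos": TCP position; "tcp_rot": TCP orientation; "ft_force": force on the tool from outside, world axes, zero at the start; "wrist_torque": the same for the moment, N m; "width": opening from 0.0 (shut) to 1.0 (fully open).
Only numpy, scipy, OpenCV 4.12 (cv2) and the standard library are available. Lean on these libraries where they do the work, as an engineer would, in place of code of your own. Each camera call takes 0.05 s, during which the arm holds its last target.

## Task

Check the backlash of the grinder head's setting lever: wiggle its upright knob gently to the left (the robot's left) until the gear inside clearly resists, with a push of about 5 N, then to the right until it resists there in the same way, never pushing with more than 12 N, so that the lever itself carries the two drag hands out to the ends of the free play. Then leave the lever standing midway between the two drag hands and let go. Do not touch the drag hands with the robot, and leave everything else on the counter where it is.

Things in the scene. Friction and masses are not known exactly. Their poses are not given: they have to be found in the camera images.
- grinder: coffee grinder head fixed to the counter: wooden plate 260 x 280 x 12 mm, round grey housing 140 mm across, 85 mm high, with an aluminium scale sector reaching 118 mm out, top at 89 mm. Origin: on its upright axis (the lever's pivot) at work-surface height; its -x faces the robot within 0.35 rad. Hidden teeth end the lever's free swing 0.16 to 0.45 rad either side of -x, each side differently, each time anew
- lever: steel setting lever on the housing: flat arm 14 mm wide, 166 mm long, upper face at 108 mm height, turning about the grinder's upright axis. Origin on that axis at work-surface height; -x points along the arm to the knob. It starts within 0.04 rad of the grinder's -x. It moves freely with 0.3 to 0.5 N at the knob and stays where it is left, until a hidden tooth inside resists (see knob)
- knob (a point): middle of the black upright knob at the arm's end: cylinder 22 mm in diameter, from 108 to 160 mm height, 150 mm from the pivot axis; this point at 140 mm. Beyond the free play the resistance rises springily, about 1 N per mm of knob movement, and pushes the lever back to the edge of the play when let go. Clear resistance: over 2.5 N at the knob; the gear is strained at 16 N
- lever_mark (a point): point on the centre line of the lever arm, 100 mm from the pivot axis, 109 mm above the work surface (just above the arm's upper face)
- drag_left: drag hand left of the lever arm (robot's left): thin dark steel pointer on the lever's pivot axis, with an upright tab 12 (radial) x 6 x 18 mm, 100 mm from the axis, top at 109 mm height. Origin on the axis at work-surface height; -x points along the hand. The arm pushes the tab to the left (touching when centre lines are 10 mm apart); the hand stays where left, friction about 0.3 N.
- drag_right: drag hand right of the lever arm (robot's right): thin dark steel pointer on the lever's pivot axis, with an upright tab 12 (radial) x 6 x 18 mm, 100 mm from the axis, top at 109 mm height. Origin on the axis at work-surface height; -x points along the hand. The arm pushes the tab to the right (touching when centre lines are 10 mm apart); the hand stays where left, friction about 0.3 N.
- drag_left_tip (a point): top of the left drag hand's tab, on its centre line, 100 mm from the pivot axis, 109 mm above the work surface
- drag_right_tip (a point): top of the right drag hand's tab, on its centre line, 100 mm from the pivot axis, 109 mm above the work surface
- burr: loose steel grinding ring, 44 mm across, 10 mm high, near the left edge of the wooden plate; origin under its centre; bystander
- screw_dish: small steel dish, 46 mm across, 16 mm high, near the right edge of the wooden plate; origin under its centre; bystander
- brush: counter brush with wooden handle and red ferrule lying on the counter in front of the grinder, 195 mm long, 24 mm high; origin near its middle, its +x to the bristles; bystander
- syrup: syrup bottle with pourer, 68 mm across, 205 mm high, standing on the left; origin under its centre; bystander
- tamper: steel coffee tamper, 58 mm across, 90 mm high, standing on the right; origin under its centre; bystander
- cup: white mug, 80 mm across, 70 mm high, on the right; origin under its centre; bystander
- hopper: the grinder's grey bean hopper, a funnel-shaped open vessel 124 mm across, 125 mm high, on the left; origin under its centre; bystander

How it is judged:
By the outcome, as a careful person would: the job done as asked, in the order asked, and still so for the second after the job is handed in, with the robot touching nothing.
It also fails if it takes over 64 s, if anything falls off the work surface, if the arm or the gripper's body presses on something with over 40 N, if the wrist force passes 120 N, or if a joint passes its speed limit or range.

## Working session

There is one attempt and no reset: what is moved stays moved. The work goes in short steps, Python scripts to look and compute and a tool call to move; the robot and the scene stay as the last step left them, time stands still between calls to the robot, and variables do not carry over. Pictures are saved under pics/ and viewed, and the job is handed in when it is done.

Besides the shell and the picture viewer there is one more tool, called after "Call:" as a command line: name --pt "numbers of a row" for each row, then --argument value for the rest. play_rows: Moves the arm, as the interface text tells. Its arguments: {"type":"object","properties":{"steps":{"type":"array","items":{"type":"array","items":{"type":"number"}}},"grip_force":{"type":"number"}},"required":["steps"]}

```bash
ls; mkdir -p pics; python3 - <<'E'
from cell import *
import cv2,numpy as np
s=state();print(s)
for n in("scene","top"):
    im=snapshot(n);cv2.imwrite(f"pics/{n}0.png",im[:,:,::-1]);c=calibration(n);print(n,c)
E
```

```text
pics
{'time_s': 0.0, 'joints': array([ 1.24950241e+00,  4.94167480e-01,  1.34613516e+00, -3.02269069e-06,
        1.30247059e+00, -9.55284011e-02]), 'qvel': array([ 0.00015844,  0.00049065, -0.00065152,  0.00090119,  0.00290463,
        0.00064295]), 'joint_efforts': array([-9.09152404e-04, -8.82163024e+01, -3.83882439e+01, -1.19141318e-04,
        9.94597242e-03,  4.15987245e-08]), 'eef_pos': array([0.13981538, 0.60881277, 0.24170864]), 'tcp_rot': array([-3.53850471e-01, -3.12135774e+00,  1.81512317e-03]), 'ft_force': array([-0.17485695,  0.57110185, -0.05047529]), 'wrist_torque': array([-0.0043571 ,  0.03484031,  0.00204161]), 'width': 1.0022401639289804}
scene {'fx': 472.896601705322, 'fy': 472.896601705322, 'cx': 310.42747372632215, 'cy': 200.29216414190898, 'rvec': array([ 2.02042212,  1.12414144, -0.52864946]), 'tvec': array([-0.30345011, -0.24472882,  1.99922865])}
top {'fx': 465.73655231817514, 'fy': 465.73655231817514, 'cx': 325.37751010026113, 'cy': 200.97891264182684, 'rvec': array([ 2.18382237, -2.23084622,  0.03268736]), 'tvec': array([-8.42295248e-04,  5.55023775e-01,  1.32836094e+00])}
```

View pics/scene0.png

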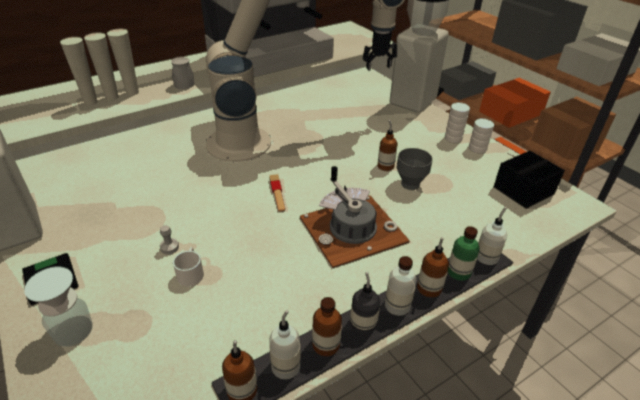

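View pics/top0.png

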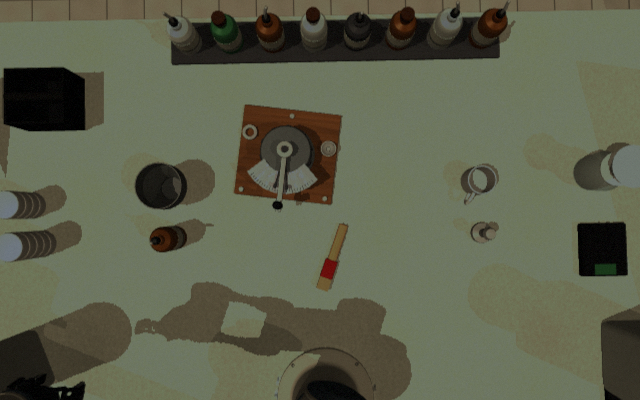

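```bash
python3 - <<'E'
import cv2
a=cv2.imread("pics/top0.png")[60:240,230:450]
cv2.imwrite("pics/topz.png",cv2.resize(a,None,fx=3.3,fy=3.3,interpolation=cv2.INTER_CUBIC)[:600,:800])
E
```

```text
(no output)
```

View pics/topz.png

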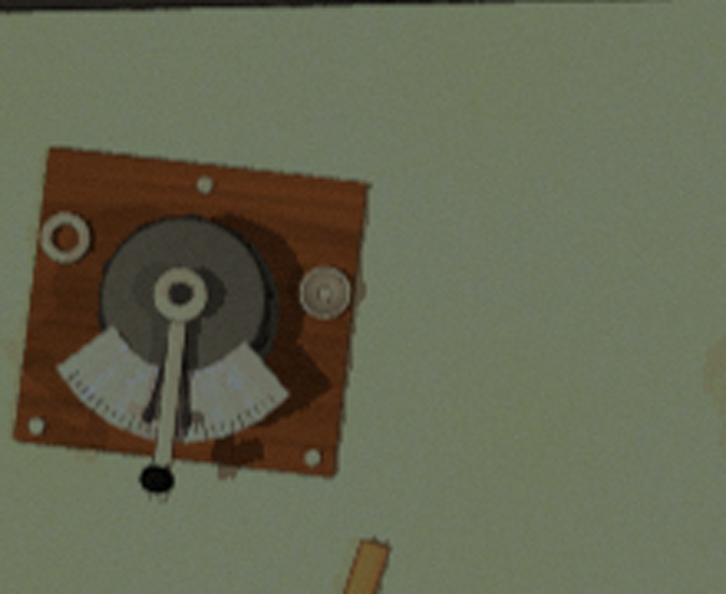

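Top view: hub ring at ≈(284.5,148.8), knob top ≈(277.6,204.8), and the two dark drag hands straddle the lever. Next I cast these pixels to positions.

```bash
cat > h.py <<'E'
from cell import *
import cv2,numpy as np
def ray(c,u,v):
    R=cv2.Rodrigues(np.array(c["rvec"]))[0];t=np.array(c["tvec"])
    d=R.T@np.array([(u-c["cx"])/c["fx"],(v-c["cy"])/c["fy"],1]);return -R.T@t,d
def at(c,u,v,z):
    o,d=ray(c,u,v);return o+d*(z-o[2])/d[2]
def proj(c,p):
    return cv2.projectPoints(np.array([p],float),np.array(c["rvec"]),np.array(c["tvec"]),np.array([[c["fx"],0,c["cx"]],[0,c["fy"],c["cy"]],[0,0,1]]),None)[0].ravel()
E
python3 - <<'E'
from h import *
c=calibration("top")
im=cv2.imread("pics/top0.png")
g=im.max(2)
m=(g<28).astype(np.uint8); m[:195]=0;m[215:]=0;m[:,:265]=0;m[:,295:]=0
ys,xs=np.nonzero(m);print("knob px",xs.mean(),ys.mean(),xs.min(),xs.max(),ys.min(),ys.max(),len(xs))
for z in(.14,.16):print(z,at(c,xs.mean(),ys.mean(),z))
for z in (.108,.112,.12):print("piv",z,at(c,284.5,148.8,z))
# housing+plate: wooden corners
for u,v in[(245,105),(341.8,115.5),(332,204),(234.5,193)]:print(at(c,u,v,.012))
E
```

```text
knob px 277.12280701754383 204.91228070175438 273 281 202 208 57
0.14 [0.54358183 0.11241952 0.14      ]
0.16 [0.54313338 0.11036901 0.16      ]
piv 0.108 [0.69329635 0.09332149 0.108     ]
piv 0.112 [0.69272436 0.09298382 0.112     ]
piv 0.12 [0.69158039 0.0923085  0.12      ]
[0.83589637 0.21266847 0.012     ]
[ 0.79962276 -0.0651171   0.012     ]
[ 0.54571866 -0.03141195  0.012     ]
[0.58313808 0.24685245 0.012     ]
```

Call:
play_rows --pt "0 0 0.04 0 0 0 0" --pt "0.005 -0.006 0.04 0 0 0 0.2" --pt "0.026 -0.032 0 0 0 0 0.4" --pt "0.026 -0.032 0 0 0 0 0.5" --pt "0.026 -0.032 0 0 0 0 0.55" --pt "0.026 -0.032 0 0 0 0 0.55" --pt "0.026 -0.032 0 0 0 0 0.55" --pt "0.026 -0.032 0 0 0 0.02 0.55" --pt "0.026 -0.032 0 0 0 0.02 0.55" --pt "0.026 -0.032 0 0 0 0.02 0.55" --pt "0.026 -0.032 0 0 0 0.02 0.55" --pt "0.026 -0.032 0 0 0 0.016 0.55"

```text
time_s: 1.3
eef_pos: [0.4056, 0.2816, 0.3222]
tcp_rot: [-0.202, -3.135, 0.0]
ft_force: [0.6, 1.0, -0.5]
width: 0.454
```

Call:
play_rows --pt "0.026 -0.032 0 0 0 0 0.55" --pt "0.026 -0.032 0 0 0 0 0.55" --pt "0.026 -0.032 0 0 0 0 0.55" --pt "0.026 -0.032 0 0 0 0 0.55" --pt "0.024 -0.032 -0.01 0 0 0 0.55" --pt "0.01 -0.01 -0.01 0 0 0 0.55" --pt "0 0 -0.02 0 0 0 0.55" --pt "0 0 -0.02 0 0 0 0.55" --pt "0 0 -0.02 0 0 0 0.55" --pt "0 0 0 0 0 0 0.55" --pt "0 0 0 0 0 0 0.55"

```text
time_s: 2.4
eef_pos: [0.5427, 0.1134, 0.2424]
tcp_rot: [-0.203, -3.134, 0.0]
ft_force: [0.2, 0.6, -0.5]
width: 0.446
```

```bash
python3 - <<'E'
from h import *
s=state();print(s["time_s"],s["eef_pos"],s["tcp_rot"],s["width"],s["ft_force"])
c=calibration("wrist");im=snapshot("wrist");cv2.imwrite("pics/w1.png",im[:,:,::-1]);print(c)
for p in[(.543,.1115,.16),(.692,.0925,.11)]:print(proj(c,p))
E
```

```text
2.4 [0.54270218 0.11340919 0.24243413] [-2.03244500e-01 -3.13421656e+00  1.09168459e-04] 0.4456709643770121 [ 0.16363096  0.56811134 -0.52509189]
{'fx': 337.00775040537974, 'fy': 337.00775040537974, 'cx': 321.732270202999, 'cy': 197.82529901372448, 'rvec': array([-2.16721271, -1.90352777, -0.30731769]), 'tvec': array([-0.18174571, -0.53850475,  0.21381842])}
[320.01042768 211.63339737]
[320.95303998 340.31892794]
```

View pics/w1.png

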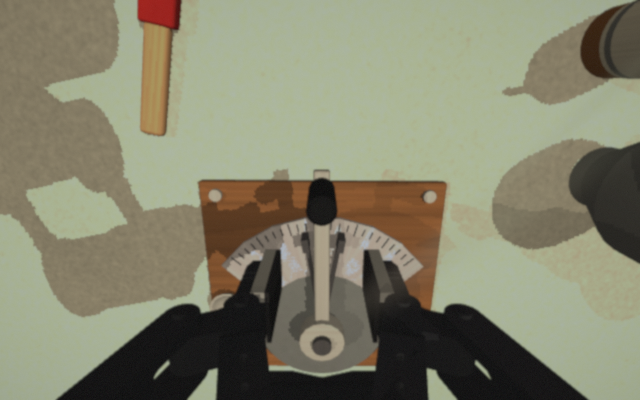

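Wrist view: knob top at ≈(321,212), centred between the fingers at about (262…380); pivot ring at (321,342). Both agree with the top view. I'll lower to cage the knob, tips about 15 mm above the drag tabs.

Call:
play_rows --pt "0 -0.001 -0.02 0 0 0 0.55" --pt "0 0 -0.02 0 0 0 0.55" --pt "0 0 -0.02 0 0 0 0.55" --pt "0 0 -0.02 0 0 0 0.55" --pt "0 0 -0.016 0 0 0 0.55" --pt "0 0 -0.01 0 0 0 0.55" --pt "0 0 0 0 0 0 0.55" --pt "0 0 0 0 0 0 0.55" --pt "0 0 0 0 0 0 0.55"

```text
time_s: 3.35
eef_pos: [0.5436, 0.1122, 0.1373]
tcp_rot: [0.204, 3.133, 0.0]
ft_force: [0.8, 0.1, -1.0]
width: 0.45
```

```bash
python3 - <<'E'
from h import *
s=state();print(s["time_s"],s["eef_pos"],s["tcp_rot"],s["width"],s["ft_force"],s["wrist_torque"])
im=snapshot("wrist");cv2.imwrite("pics/w2.png",im[:,:,::-1])
im=snapshot("top");cv2.imwrite("pics/t2.png",im[:,:,::-1])
E
```

```text
3.35 [0.54355799 0.11223519 0.13731159] [2.03504830e-01 3.13334442e+00 4.08224093e-04] 0.4501248268161816 [ 0.79780194  0.14227188 -1.02596677] [-0.01607478 -0.0280169   0.0011248 ]
```

View pics/w2.png

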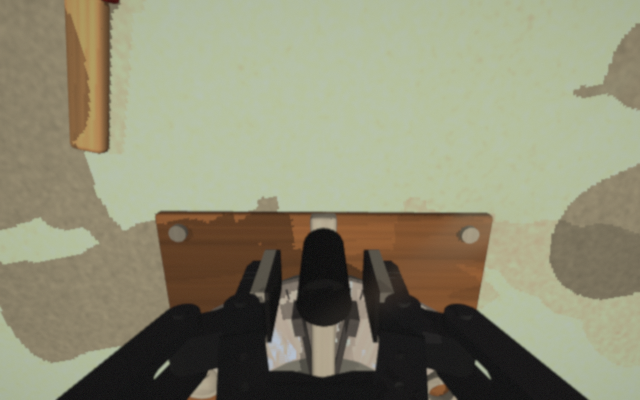

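Knob is centred between the pads (pads ≈x 265/375, knob 324), clear on both sides. Start the left sweep, slowly along the arc.

Call:
play_rows --pt "0 0 0 0 0 0 0.65" --pt "0 0 0 0 0 0 0.65" --pt "0.0006 0.0044 0 0 0 -0.03 0.65" --pt "0.0008 0.0044 0 0 0 -0.03 0.65" --pt "0.0009 0.0044 0 0 0 -0.03 0.65" --pt "0.0011 0.0044 0 0 0 -0.03 0.65" --pt "0.0012 0.0043 0 0 0 -0.03 0.65" --pt "0.0013 0.0043 0 0 0 -0.03 0.65" --pt "0 0 0 0 0 0 0.65" --pt "0 0 0 0 0 0 0.65"

```text
time_s: 4.45
eef_pos: [0.5488, 0.1383, 0.1363]
tcp_rot: [0.483, 3.104, -0.0]
ft_force: [0.8, 0.2, -1.0]
width: 0.353
```

```bash
cat >> h.py <<'E'
P=np.array([.692,.0925])
def rep():
    F=[]
    s=state();p=s["eef_pos"];d=p[:2]-P;a=np.arctan2(d[1],-d[0])
    R=cv2.Rodrigues(np.array(s["tcp_rot"]))[0];y=R[:,1]*np.sign(R[1,1]);ta=np.arctan2(y[0],y[1])
    f=s["ft_force"];ft=f[0]*np.sin(ta)+f[1]*np.cos(ta)
    print("t",s["time_s"],"p",p.round(4),"r",round(np.hypot(*d),4),"a",round(a,4),"toola",round(ta,4),"w",round(s["width"],3),"f",np.round(f,2),"ftan",round(ft,2),"tq",np.round(s["wrist_torque"],3))
E
python3 - <<'E'
from h import *
rep()
E
```

```text
t 4.45 p [0.5488 0.1383 0.1363] r 0.1503 a 0.3095 toola 0.3087 w 0.353 f [ 0.79  0.19 -1.01] ftan 0.42 tq [ 0.027 -0.012  0.018]
```

Call:
play_rows --pt "0.0005 0.0014 0 0 0 -0.01 0.65" --pt "0.0005 0.0014 0 0 0 -0.01 0.65" --pt "0.0005 0.0014 0 0 0 -0.01 0.65" --pt "0.0005 0.0014 0 0 0 -0.01 0.65" --pt "0 0 0 0 0 0 0.65" --pt "0 0 0 0 0 0 0.65"

```text
time_s: 5.05
eef_pos: [0.5509, 0.144, 0.1363]
tcp_rot: [0.546, 3.094, 0.0]
ft_force: [-0.2, -0.6, 0.1]
width: 0.35
```

Call:
play_rows --pt "0.0005 0.0014 0 0 0 -0.01 0.65" --pt "0.0006 0.0014 0 0 0 -0.01 0.65" --pt "0.0006 0.0014 0 0 0 -0.01 0.65" --pt "0 0 0 0 0 0 0.65" --pt "0 0 0 0 0 0 0.65"

```text
time_s: 5.55
eef_pos: [0.5526, 0.1482, 0.1363]
tcp_rot: [0.593, 3.085, 0.0]
ft_force: [0.2, -0.5, -0.0]
width: 0.349
```

Free so far (friction-level force). Continue.

Call:
play_rows --pt "0.0006 0.0014 0 0 0 -0.01 0.65" --pt "0.0006 0.0014 0 0 0 -0.01 0.65" --pt "0.0006 0.0014 0 0 0 -0.01 0.65" --pt "0 0 0 0 0 0 0.65" --pt "0 0 0 0 0 0 0.65"

```text
time_s: 6.05
eef_pos: [0.5543, 0.1524, 0.1363]
tcp_rot: [-0.639, -3.076, 0.0]
ft_force: [-1.2, -0.8, -0.9]
width: 0.352
```

```bash
python3 - <<'E'
from h import *
rep()
im=snapshot("wrist");cv2.imwrite("pics/w3.png",im[:,:,::-1])
rep()
E
```

```text
t 6.05 p [0.5543 0.1524 0.1363] r 0.1502 a 0.41 toola 0.4096 w 0.352 f [-1.24 -0.82 -0.92] ftan -1.25 tq [-0.169  0.139 -0.024]
t 6.1 p [0.5543 0.1523 0.1362] r 0.1502 a 0.4097 toola 0.4097 w 0.349 f [-1.67 -1.65  0.7 ] ftan -2.18 tq [-0.155  0.15  -0.031]
```

View pics/w3.png

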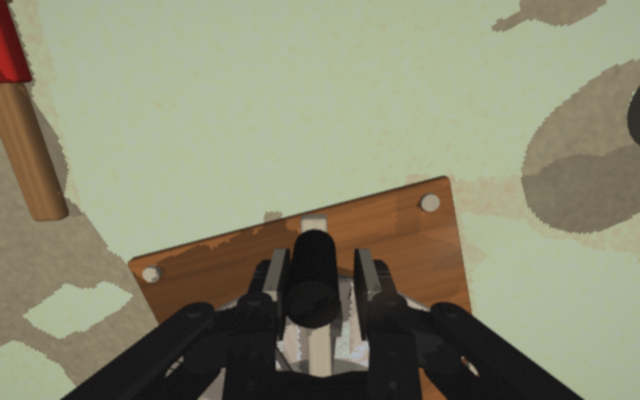

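The knob now bears on the right-hand finger and the resistance is starting. I'll add small increments.

Call:
play_rows --pt "0.0006 0.0014 0 0 0 -0.01 0.65" --pt "0.0004 0.0009 0 0 0 -0.006 0.65" --pt "0 0 0 0 0 0 0.65"

```text
time_s: 6.4
eef_pos: [0.5552, 0.1546, 0.1362]
tcp_rot: [-0.664, -3.07, 0.0]
ft_force: [-1.8, -2.2, 1.2]
width: 0.35
```

```bash
python3 - <<'E'
from h import *
for i in range(4):
    rep(); snapshot("top")
E
```

```text
t 6.4 p [0.5552 0.1546 0.1362] r 0.1502 a 0.4264 toola 0.4261 w 0.35 f [-1.77 -2.25  1.24] ftan -2.78 tq [-0.498  0.259 -0.015]
t 6.45 p [0.5553 0.1546 0.1363] r 0.1502 a 0.4264 toola 0.4258 w 0.351 f [-1.6  -2.33  1.07] ftan -2.78 tq [-0.489  0.328 -0.032]
t 6.5 p [0.5552 0.1546 0.1362] r 0.1502 a 0.4262 toola 0.4257 w 0.35 f [-2.41 -3.06  1.7 ] ftan -3.78 tq [-0.473  0.278  0.01 ]
t 6.55 p [0.5553 0.1546 0.1363] r 0.1502 a 0.4264 toola 0.4257 w 0.352 f [-2.17 -2.78  0.93] ftan -3.42 tq [-0.482  0.307 -0.043]
```

Call:
play_rows --pt "0.0007 0.0014 0 0 0 -0.01 0.65" --pt "0 0 0 0 0 0 0.65" --pt "0 0 0 0 0 0 0.65"

```text
time_s: 6.9
eef_pos: [0.5559, 0.156, 0.1362]
tcp_rot: [-0.679, -3.067, 0.0]
ft_force: [-2.7, -4.3, 1.7]
width: 0.346
```

```bash
python3 - <<'E'
from h import *
for i in range(4):
    rep(); im=snapshot("top")
cv2.imwrite("pics/t4.png",im[:,:,::-1])
a=im[60:240,230:450,::-1]
cv2.imwrite("pics/t4z.png",cv2.resize(a,None,fx=3.3,fy=3.3,interpolation=cv2.INTER_CUBIC)[:600,:800])
E
```

```text
t 6.9 p [0.5559 0.156  0.1362] r 0.1502 a 0.4367 toola 0.436 w 0.346 f [-2.67 -4.27  1.7 ] ftan -5.0 tq [-0.631  0.446 -0.06 ]
t 6.95 p [0.5559 0.156  0.1362] r 0.1502 a 0.4367 toola 0.4359 w 0.352 f [-2.67 -4.11  1.72] ftan -4.86 tq [-0.604  0.469 -0.02 ]
t 7.0 p [0.5559 0.156  0.1363] r 0.1502 a 0.4368 toola 0.4359 w 0.352 f [-2.31 -3.84  0.69] ftan -4.46 tq [-0.567  0.545 -0.076]
t 7.05 p [0.5559 0.156  0.1362] r 0.1502 a 0.4368 toola 0.4358 w 0.351 f [-3.61 -3.61  1.35] ftan -4.8 tq [-0.55   0.442 -0.083]
```

View pics/t4z.png

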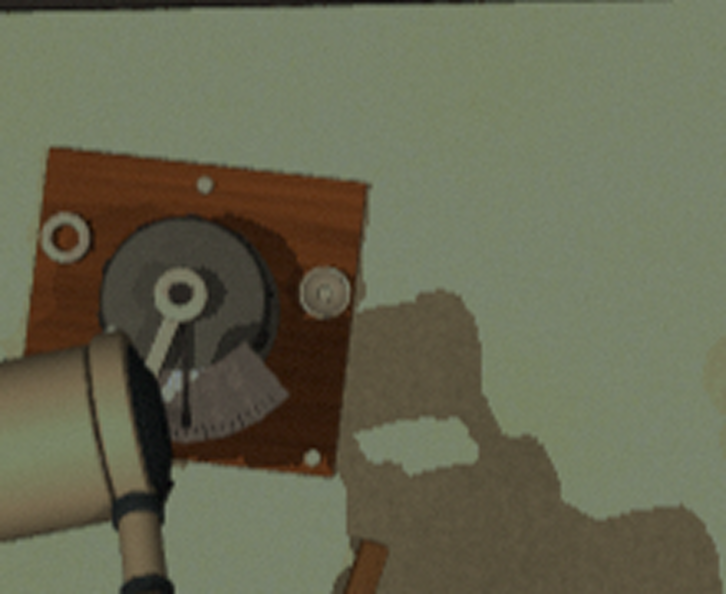

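5 N reached on the left (steady mean ≈4.8 N). Next I sweep back to the right at moderate speed through the known free range.

Call:
play_rows --pt "-0.0018 -0.0041 0 0 0 0.03 0.65" --pt "-0.0017 -0.0042 0 0 0 0.03 0.65" --pt "-0.0016 -0.0042 0 0 0 0.03 0.65" --pt "-0.0015 -0.0043 0 0 0 0.03 0.65" --pt "-0.0013 -0.0043 0 0 0 0.03 0.65" --pt "-0.0012 -0.0043 0 0 0 0.03 0.65" --pt "-0.0011 -0.0044 0 0 0 0.03 0.65" --pt "-0.0009 -0.0044 0 0 0 0.03 0.65" --pt "-0.0008 -0.0044 0 0 0 0.03 0.65" --pt "-0.0007 -0.0044 0 0 0 0.03 0.65" --pt "-0.0005 -0.0045 0 0 0 0.03 0.65" --pt "-0.0004 -0.0045 0 0 0 0.03 0.65"

```text
time_s: 8.3
eef_pos: [0.5431, 0.1042, 0.1365]
tcp_rot: [0.117, 3.138, 0.001]
ft_force: [-0.7, 0.8, 0.5]
width: 0.354
```

Call:
play_rows --pt "-0.0003 -0.0045 0 0 0 0.03 0.65" --pt "-0.0001 -0.0045 0 0 0 0.03 0.65" --pt "0 -0.0045 0 0 0 0.03 0.65" --pt "0 0 0 0 0 0 0.65" --pt "0 0 0 0 0 0 0.65"

```text
time_s: 8.8
eef_pos: [0.5425, 0.0908, 0.1364]
tcp_rot: [-0.02, 3.141, 0.0]
ft_force: [-0.2, 0.3, -0.1]
width: 0.348
```

```bash
python3 - <<'E'
from h import *
rep();im=snapshot("wrist");rep()
cv2.imwrite("pics/w5.png",im[:,:,::-1])
E
```

```text
t 8.8 p [0.5425 0.0908 0.1364] r 0.1495 a -0.0117 toola -0.013 w 0.348 f [-0.17  0.27 -0.06] ftan 0.27 tq [-0.014  0.025 -0.025]
t 8.85 p [0.5424 0.0908 0.1364] r 0.1496 a -0.0113 toola -0.0133 w 0.35 f [ 0.57 -0.16  0.32] ftan -0.17 tq [-0.004  0.003  0.039]
```

View pics/w5.png

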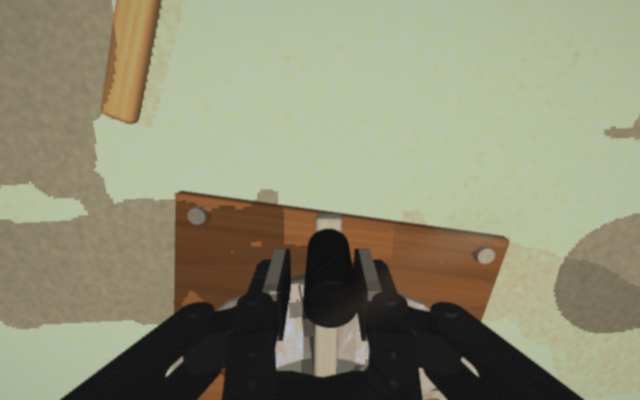

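Knob now rests on the left-hand finger, free. I'll continue right in small steps.

Call:
play_rows --pt "0 -0.0015 0 0 0 0.01 0.65" --pt "0 -0.0015 0 0 0 0.01 0.65" --pt "0 -0.0015 0 0 0 0.01 0.65" --pt "0.0001 -0.0015 0 0 0 0.01 0.65" --pt "0 0 0 0 0 0 0.65"

```text
time_s: 9.35
eef_pos: [0.5422, 0.0843, 0.1363]
tcp_rot: [0.086, -3.14, 0.0]
ft_force: [0.1, -0.7, 0.9]
width: 0.35
```

Call:
play_rows --pt "0.0001 -0.0015 0 0 0 0.01 0.65" --pt "0.0001 -0.0015 0 0 0 0.01 0.65" --pt "0.0001 -0.0015 0 0 0 0.01 0.65" --pt "0 0 0 0 0 0 0.65" --pt "0 0 0 0 0 0 0.65"

```text
time_s: 9.85
eef_pos: [0.5425, 0.0799, 0.1363]
tcp_rot: [0.132, -3.139, 0.0]
ft_force: [0.3, -0.3, -0.3]
width: 0.352
```

Call:
play_rows --pt "0.0001 -0.0015 0 0 0 0.01 0.65" --pt "0.0001 -0.0015 0 0 0 0.01 0.65" --pt "0.0001 -0.0015 0 0 0 0.01 0.65" --pt "0 0 0 0 0 0 0.65" --pt "0 0 0 0 0 0 0.65"

```text
time_s: 10.35
eef_pos: [0.5428, 0.0755, 0.1363]
tcp_rot: [0.179, -3.136, 0.0]
ft_force: [-0.7, 0.2, 0.2]
width: 0.348
```

```bash
python3 - <<'E'
from h import *
rep();snapshot("top");rep()
E
```

```text
t 10.35 p [0.5428 0.0755 0.1363] r 0.1502 a -0.1137 toola -0.114 w 0.348 f [-0.7   0.2   0.18] ftan 0.28 tq [ 0.028  0.032 -0.022]
t 10.4 p [0.5428 0.0755 0.1363] r 0.1502 a -0.1135 toola -0.114 w 0.351 f [-0.13 -0.22 -0.02] ftan -0.21 tq [-0.004 -0.008 -0.018]
```

Call:
play_rows --pt "0.0002 -0.0015 0 0 0 0.01 0.65" --pt "0.0002 -0.0015 0 0 0 0.01 0.65" --pt "0.0002 -0.0015 0 0 0 0.01 0.65" --pt "0 0 0 0 0 0 0.65" --pt "0 0 0 0 0 0 0.65"

```text
time_s: 10.9
eef_pos: [0.5434, 0.071, 0.1363]
tcp_rot: [-0.226, 3.133, -0.0]
ft_force: [-1.0, 0.1, -0.1]
width: 0.353
```

Call:
play_rows --pt "0.0002 -0.0015 0 0 0 0.01 0.65" --pt "0.0002 -0.0015 0 0 0 0.01 0.65" --pt "0.0002 -0.0015 0 0 0 0.01 0.65" --pt "0 0 0 0 0 0 0.65" --pt "0 0 0 0 0 0 0.65"

```text
time_s: 11.4
eef_pos: [0.5441, 0.0666, 0.1363]
tcp_rot: [-0.273, 3.13, 0.0]
ft_force: [1.2, 3.2, -0.7]
width: 0.351
```

```bash
python3 - <<'E'
from h import *
for i in range(4): rep();im=snapshot("wrist")
cv2.imwrite("pics/w6.png",im[:,:,::-1])
E
```

```text
t 11.4 p [0.5441 0.0666 0.1363] r 0.1501 a -0.1736 toola -0.174 w 0.351 f [ 1.25  3.22 -0.66] ftan 2.96 tq [ 0.519 -0.174 -0.031]
t 11.45 p [0.5441 0.0666 0.1363] r 0.1501 a -0.1734 toola -0.1741 w 0.354 f [ 1.93  2.56 -0.92] ftan 2.19 tq [ 0.518 -0.154 -0.017]
t 11.5 p [0.5441 0.0666 0.1363] r 0.1501 a -0.1733 toola -0.1741 w 0.349 f [ 1.4   3.94 -1.27] ftan 3.63 tq [ 0.513 -0.195 -0.026]
t 11.55 p [0.5441 0.0666 0.1363] r 0.1501 a -0.1734 toola -0.1741 w 0.348 f [ 0.69  2.64 -1.63] ftan 2.48 tq [ 0.536 -0.226 -0.015]
```

Call:
play_rows --pt "0.0003 -0.0015 0 0 0 0.01 0.65" --pt "0 0 0 0 0 0 0.65" --pt "0 0 0 0 0 0 0.65"

```text
time_s: 11.9
eef_pos: [0.5444, 0.0651, 0.1363]
tcp_rot: [-0.289, 3.128, 0.0]
ft_force: [2.5, 4.8, -2.3]
width: 0.349
```

```bash
python3 - <<'E'
from h import *
for i in range(5): rep();im=snapshot("wrist")
cv2.imwrite("pics/w7.png",im[:,:,::-1])
E
```

```text
t 11.9 p [0.5444 0.0651 0.1363] r 0.1501 a -0.1838 toola -0.1842 w 0.349 f [ 2.51  4.81 -2.26] ftan 4.26 tq [ 0.713 -0.273 -0.072]
t 11.95 p [0.5444 0.0651 0.1363] r 0.1501 a -0.1838 toola -0.1841 w 0.354 f [ 2.38  5.16 -1.78] ftan 4.63 tq [ 0.616 -0.249 -0.064]
t 12.0 p [0.5444 0.0651 0.1363] r 0.1501 a -0.1836 toola -0.1842 w 0.349 f [ 1.52  4.73 -1.  ] ftan 4.37 tq [ 0.662 -0.234 -0.016]
t 12.05 p [0.5444 0.0651 0.1363] r 0.1501 a -0.1837 toola -0.1842 w 0.349 f [ 2.24  5.08 -2.01] ftan 4.58 tq [ 0.693 -0.312  0.015]
t 12.1 p [0.5444 0.0651 0.1363] r 0.1501 a -0.1838 toola -0.1842 w 0.355 f [ 1.84  4.18 -1.13] ftan 3.77 tq [ 0.649 -0.358  0.001]
```

View pics/w7.png

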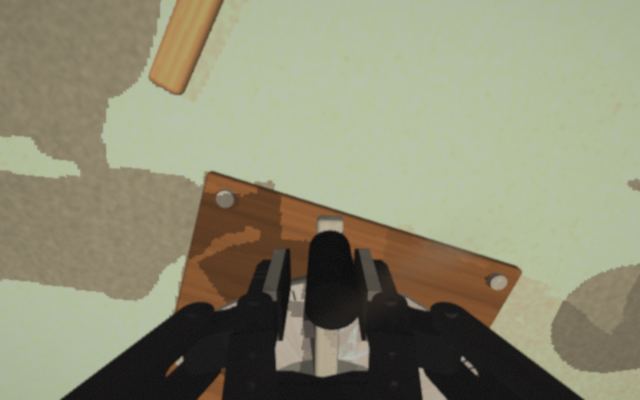

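Call:
play_rows --pt "0.0001 -0.0005 0 0 0 0.003 0.65" --pt "0 0 0 0 0 0 0.65" --pt "0 0 0 0 0 0 0.65"

```text
time_s: 12.45
eef_pos: [0.5445, 0.0646, 0.1363]
tcp_rot: [-0.294, 3.128, 0.0]
ft_force: [1.7, 5.5, -1.2]
width: 0.348
```

```bash
python3 - <<'E'
from h import *
for i in range(3): rep();snapshot("top")
E
```

```text
t 12.45 p [0.5445 0.0646 0.1363] r 0.1502 a -0.1869 toola -0.1872 w 0.348 f [ 1.67  5.54 -1.19] ftan 5.13 tq [ 0.754 -0.364 -0.03 ]
t 12.5 p [0.5445 0.0646 0.1363] r 0.1502 a -0.1868 toola -0.1872 w 0.356 f [ 1.77  5.46 -1.1 ] ftan 5.04 tq [ 0.747 -0.328 -0.011]
t 12.55 p [0.5445 0.0646 0.1363] r 0.1501 a -0.1868 toola -0.1872 w 0.351 f [ 2.64  4.59 -1.53] ftan 4.01 tq [ 0.737 -0.297 -0.051]
```

Call:
play_rows --pt "-0.0008 0.0044 0 0 0 -0.03 0.65" --pt "-0.0006 0.0045 0 0 0 -0.03 0.65" --pt "-0.0005 0.0045 0 0 0 -0.03 0.65" --pt "-0.0004 0.0045 0 0 0 -0.03 0.65" --pt "-0.0002 0.0045 0 0 0 -0.03 0.65" --pt "-0.0001 0.0045 0 0 0 -0.03 0.65" --pt "0 0.0045 0 0 0 -0.03 0.65" --pt "0.0002 0.0045 0 0 0 -0.03 0.65" --pt "0.0003 0.0045 0 0 0 -0.03 0.65" --pt "0.0002 0.0023 0 0 0 -0.015 0.65" --pt "0.0002 0.0023 0 0 0 -0.015 0.65" --pt "0 0 0 0 0 0 0.65"

```text
time_s: 13.8
eef_pos: [0.5427, 0.1096, 0.1362]
tcp_rot: [-0.177, -3.136, 0.0]
ft_force: [0.5, 0.7, -0.5]
width: 0.352
```

```bash
python3 - <<'E'
from h import *
rep();c=calibration("wrist");im=snapshot("wrist")
cv2.imwrite("pics/w8.png",im[:,:,::-1])
im=snapshot("top")
cv2.imwrite("pics/t8.png",im[:,:,::-1])
rep()
E
```

```text
t 13.8 p [0.5427 0.1096 0.1362] r 0.1503 a 0.1137 toola 0.1129 w 0.352 f [ 0.51  0.69 -0.52] ftan 0.74 tq [ 0.013 -0.046 -0.051]
t 13.9 p [0.5427 0.1094 0.1363] r 0.1502 a 0.1128 toola 0.1123 w 0.354 f [ 0.25 -0.66  0.14] ftan -0.63 tq [ 0.024  0.043 -0.008]
```

View pics/w8.png

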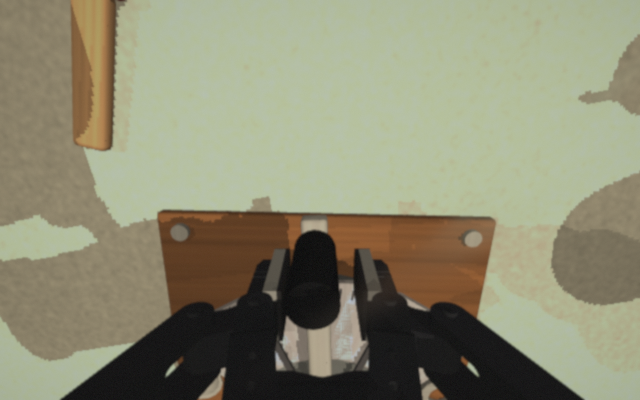

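Knob still bears on the right-hand finger (lever ≈0.087 rad). Remaining 5.7 mm to the midpoint at 0.125 rad, then centre the cage, lift off and check.

Call:
play_rows --pt "0.0002 0.0014 0 0 0 -0.01 0.65" --pt "0.0002 0.0014 0 0 0 -0.01 0.65" --pt "0.0002 0.0014 0 0 0 -0.009 0.65" --pt "0.0002 0.0014 0 0 0 -0.009 0.65" --pt "0 0 0 0 0 0 0.65" --pt "0 0 0 0 0 0 0.65"

```text
time_s: 14.5
eef_pos: [0.5436, 0.1152, 0.1363]
tcp_rot: [0.236, 3.133, 0.0]
ft_force: [0.4, 0.1, 1.2]
width: 0.35
```

Call:
play_rows --pt "-0.0003 -0.002 0 0 0 0.013 0.65" --pt "-0.0003 -0.0019 0 0 0 0.013 0.65" --pt "0 0 0 0 0 0 0.65" --pt "0 0 0 0 0 0 0.55" --pt "0 0 0 0 0 0 0.55" --pt "0 0 0 0 0 0 0.55"

```text
time_s: 15.1
eef_pos: [0.5429, 0.1113, 0.1363]
tcp_rot: [0.196, 3.135, 0.0]
ft_force: [-0.2, -0.1, -0.2]
width: 0.449
```

```bash
python3 - <<'E'
from h import *
rep();im=snapshot("wrist")
cv2.imwrite("pics/w9.png",im[:,:,::-1]);rep()
E
```

```text
t 15.1 p [0.5429 0.1113 0.1363] r 0.1502 a 0.1252 toola 0.1248 w 0.449 f [-0.17 -0.08 -0.22] ftan -0.1 tq [ 0.006 -0.024  0.029]
t 15.15 p [0.5429 0.1113 0.1363] r 0.1503 a 0.1251 toola 0.1248 w 0.45 f [0.51 0.29 0.39] ftan 0.35 tq [-0.015 -0.04  -0.021]
```

View pics/w9.png

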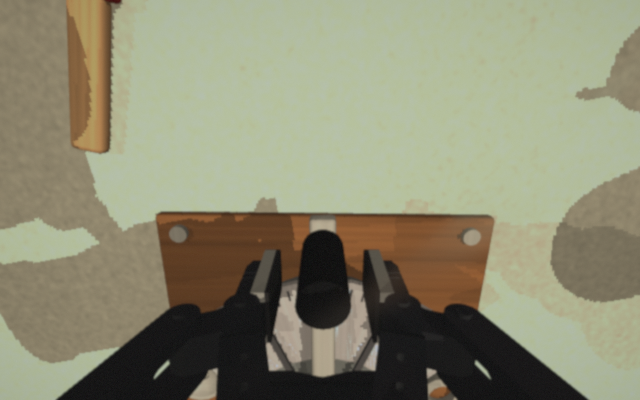

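Knob centred in the opened cage. I'll lift straight up, then pull back a little for a clear view.

Call:
play_rows --pt "0 0 0.02 0 0 0 0.55" --pt "0 0 0.025 0 0 0 0.55" --pt "0 0 0.025 0 0 0 0.55" --pt "0 0 0.03 0 0 0 0.55" --pt "0 0 0.03 0 0 0 0.55" --pt "0 0 0.03 0 0 0 0.55" --pt "-0.03 0 0.01 0 0 0 0.55" --pt "-0.03 0 0 0 0 0 0.55" --pt "-0.03 0 0 0 0 0 0.55" --pt "0 0 0 0 0 0 0.55" --pt "0 0 0 0 0 0 0.55" --pt "0 0 0 0 0 0 0.55"

```text
time_s: 16.35
eef_pos: [0.4536, 0.1113, 0.3064]
tcp_rot: [0.196, 3.135, 0.0]
ft_force: [0.8, -0.4, -1.8]
width: 0.447
```

```bash
python3 - <<'E'
from h import *
import json
rep();c=calibration("wrist");im=snapshot("wrist")
np.savez("c10.npz",**{k:np.array(v) for k,v in c.items()})
cv2.imwrite("pics/w10.png",im[:,:,::-1])
p=proj(c,(.692,.0925,.11));q=proj(c,(.543,.1115,.16));print(p,q)
x0,y0=int(min(p[0],q[0]))-110,int(min(p[1],q[1]))-40
a=im[max(0,y0):max(0,y0)+180,x0:x0+240,::-1];print(x0,y0)
cv2.imwrite("pics/w10z.png",cv2.resize(a,None,fx=3.3,fy=3.3,interpolation=cv2.INTER_CUBIC))
E
```

```text
t 16.35 p [0.4536 0.1113 0.3064] r 0.2391 a 0.0786 toola 0.1249 w 0.447 f [ 0.77 -0.37 -1.81] ftan -0.27 tq [-0.014 -0.012  0.061]
[331.40135644 361.35001238] [334.62794766 275.29856824]
221 235
```

View pics/w10z.png

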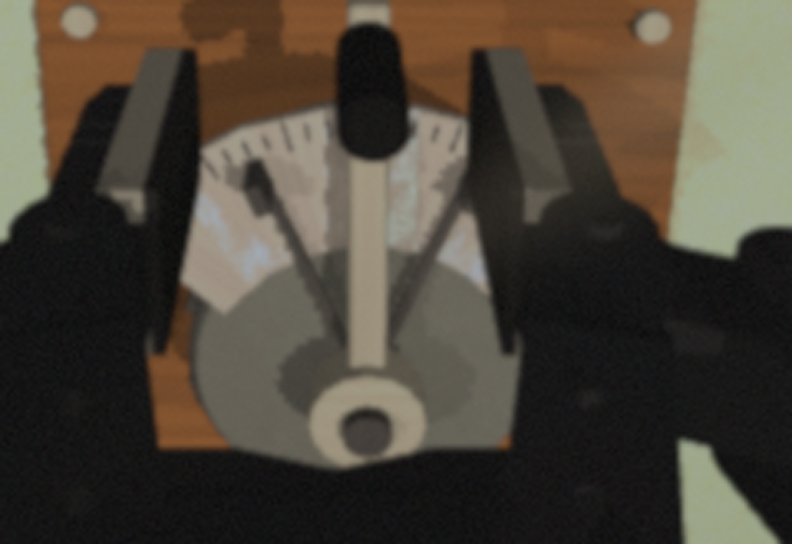

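View pics/w10.png

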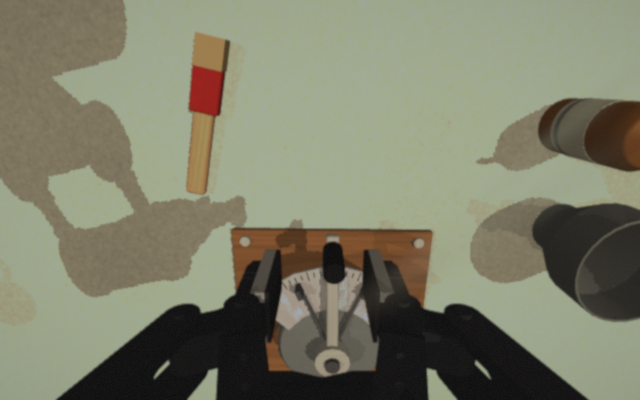

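The fingers hide the left hand, so I'll move forward and higher.

Call:
play_rows --pt "0.03 0 0.015 0 0 0 0.4" --pt "0.03 0 0.015 0 0 0 0.2" --pt "0.03 -0.002 0 0 0 0 0" --pt "0.03 -0.002 0 0 0 0 0" --pt "0.03 -0.004 0 0 0 0 0" --pt "0.03 -0.004 0 0 0 0 0" --pt "0.01 0 0 0 0 0 0" --pt "0 0 0 0 0 0 0" --pt "0 0 0 0 0 0 0" --pt "0 0 0 0 0 0 0"

```text
time_s: 17.4
eef_pos: [0.642, 0.0995, 0.3365]
tcp_rot: [-0.195, -3.135, -0.0]
ft_force: [0.2, 0.2, 0.9]
width: 0.998
```

```bash
python3 - <<'E'
from h import *
rep();c=calibration("wrist");im=snapshot("wrist")
np.savez("c11.npz",**{k:np.array(v) for k,v in c.items()})
cv2.imwrite("pics/w11.png",im[:,:,::-1])
p=proj(c,(.692,.0925,.11));q=proj(c,(.543,.1115,.16));print(p,q)
x0,y0=int(min(p[0],q[0]))-120,max(0,int(min(p[1],q[1]))-30)
a=im[y0:y0+180,x0:x0+240,::-1];print(x0,y0)
cv2.imwrite("pics/w11z.png",cv2.resize(a,None,fx=3.3,fy=3.3,interpolation=cv2.INTER_CUBIC))
E
```

```text
t 17.4 p [0.642  0.0995 0.3365] r 0.0504 a 0.1388 toola 0.1245 w 0.998 f [0.24 0.16 0.88] ftan 0.19 tq [ 0.012 -0.004 -0.012]
[321.78207368 207.69489721] [322.2051434   60.92430061]
201 30
```

View pics/w11z.png

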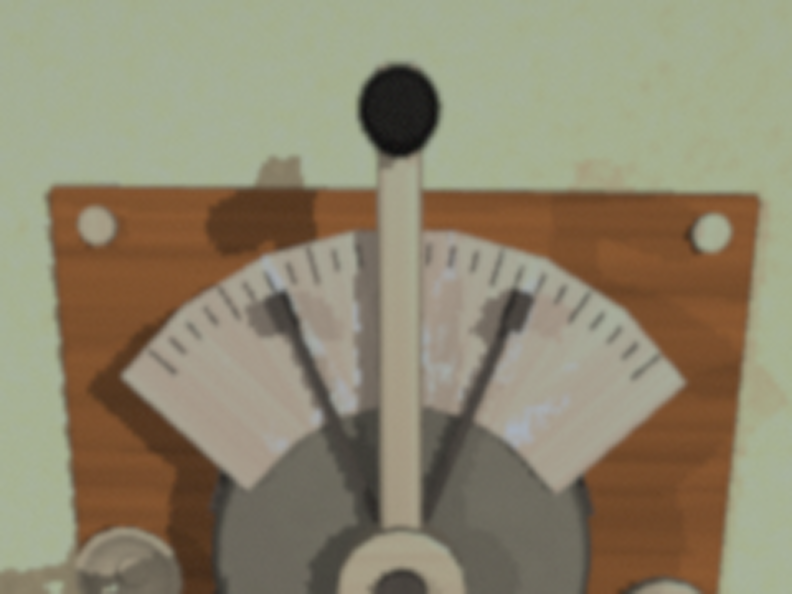

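Clear view: knob at (400,108), hub (400,588), right hand's tab ≈(284,308), left hand's tab ≈(518,308) in the zoom, so it looks symmetric. Next I measure it.

```bash
python3 - <<'E'
from h import *
c=dict(np.load("c11.npz"));im=cv2.imread("pics/w11.png")
a=im[105:150,270:375]
z=cv2.resize(a,None,fx=7.5,fy=7.5,interpolation=cv2.INTER_CUBIC);cv2.imwrite("pics/w11zz.png",z)
g=im.max(2).astype(int)
for T in(60,75):
  m=(g<T).astype(np.uint8)
  n,l,st,ce=cv2.connectedComponentsWithStats(m)
  for i in range(1,n):
    if 265<ce[i][0]<380 and 40<ce[i][1]<170 and st[i][4]>8:
        print(T,st[i],ce[i].round(2))
# lever edges and angle: bright rows
for v in(100,110,115,120,125,130,135,150):
    r=im[v,305:340].mean(1).astype(int)
    print(v,list(r))
E
```

```text
60 [310  50  24  27 479] [321.37  63.03]
60 [354 120   3   7  11] [354.91 122.82]
75 [310  50  24  28 509] [321.47  63.08]
75 [283 119   9  15  60] [286.87 124.67]
75 [350 119  11  20  67] [355.21 125.64]
75 [295 142   5  10  12] [297.42 146.75]
75 [330 156  13  32 147] [334.95 169.5 ]
100 [np.int64(116), np.int64(123), np.int64(127), np.int64(115), np.int64(104), np.int64(102), np.int64(99), np.int64(101), np.int64(100), np.int64(101), np.int64(108), np.int64(130), np.int64(146), np.int64(153), np.int64(156), np.int64(156), np.int64(155), np.int64(156), np.int64(157), np.int64(157), np.int64(159), np.int64(157), np.int64(146), np.int64(129), np.int64(128), np.int64(133), np.int64(133), np.int64(130), np.int64(131), np.int64(132), np.int64(132), np.int64(132), np.int64(137), np.int64(132), np.int64(125)]
110 [np.int64(157), np.int64(158), np.int64(159), np.int64(152), np.int64(118), np.int64(96), np.int64(99), np.int64(105), np.int64(106), np.int64(104), np.int64(109), np.int64(128), np.int64(146), np.int64(153), np.int64(154), np.int64(155), np.int64(154), np.int64(154), np.int64(15
[... 2723 characters left out ...]
133), np.int64(145), np.int64(153), np.int64(148), np.int64(144), np.int64(147), np.int64(148), np.int64(146), np.int64(142), np.int64(142), np.int64(143), np.int64(144)]
150 [np.int64(164), np.int64(164), np.int64(163), np.int64(155), np.int64(135), np.int64(117), np.int64(108), np.int64(104), np.int64(105), np.int64(103), np.int64(104), np.int64(121), np.int64(140), np.int64(149), np.int64(152), np.int64(152), np.int64(151), np.int64(152), np.int64(152), np.int64(153), np.int64(154), np.int64(154), np.int64(143), np.int64(129), np.int64(134), np.int64(143), np.int64(149), np.int64(146), np.int64(142), np.int64(141), np.int64(141), np.int64(140), np.int64(140), np.int64(146), np.int64(150)]
```

View pics/w11zz.png

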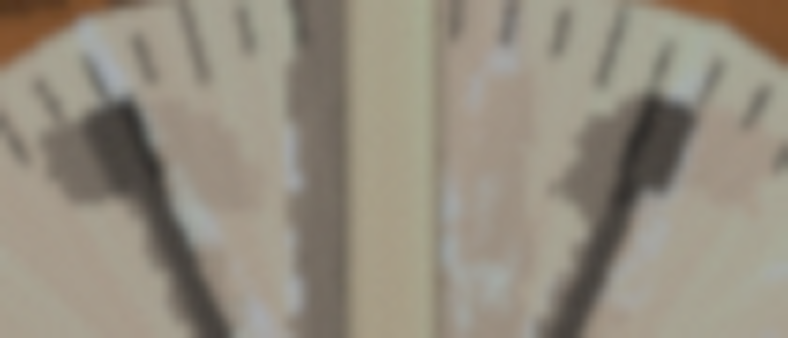

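```bash
python3 - <<'E'
from h import *
c=dict(np.load("c11.npz"))
def f(u,v,z):
    p=at(c,u,v,z);d=p[:2]-P;return p.round(4),round(np.hypot(*d),4),np.arctan2(d[1],-d[0]).round(4)
R=f(284.6,124.4,.109);L=f(358.6,124.4,.109)
print("R",R,"L",L,"mid",(R[2]+L[2])/2)
print("lever",f(321.6,120,.108),"knob",f(321.4,62,.16))
l1=at(c,321.45,110,.108);l2=at(c,321.9,150,.108);print(l1,l2)
im=cv2.imread("pics/w11.png");g=im[:,:,:].mean(2)
# subpixel lever edges
for v in range(85,180,12):
    r=g[v-2:v+3].mean(0);d=np.diff(r)
    i=310+np.argmax(d[310:320]);k=322+np.argmin(d[322:332])
    w=np.arange(-2,3)
    el=(np.clip(d[i-2:i+3],0,None)*(i+.5+w)).sum()/np.clip(d[i-2:i+3],0,None).sum()
    e=np.clip(-d[k-1:k+2],0,None);er=(e*(k+.5+w[1:4])).sum()/e.sum()
    print(v,el.round(2),er.round(2),((el+er)/2).round(2),f((el+er)/2,v,.108)[1:])
# hub ring centre
hub=cv2.inRange(im[180:235,295:350],(110,125,130),(255,255,255));M=cv2.moments(hub,True);print("hub",295+M['m10']/M['m00'],180+M['m01']/M['m00'],M['m00'])
E
```

```text
R (array([0.5958, 0.0655, 0.109 ]), np.float64(0.0999), np.float64(-0.2742)) L (array([0.6054, 0.142 , 0.109 ]), np.float64(0.0997), np.float64(0.5194)) mid 0.12259999999999999
lever (array([0.5963, 0.1043, 0.108 ]), np.float64(0.0965), np.float64(0.1224)) knob (array([0.5438, 0.1107, 0.16  ]), np.float64(0.1494), np.float64(0.1223))
[0.58622346 0.10537948 0.108     ] [0.62749911 0.10069138 0.108     ]
85 316.58 327.01 321.79 (np.float64(0.131), np.float64(0.1245))
97 315.6 327.61 321.61 (np.float64(0.1194), np.float64(0.1229))
109 316.08 327.07 321.57 (np.float64(0.1076), np.float64(0.1224))
121 316.19 327.03 321.61 (np.float64(0.0954), np.float64(0.1225))
133 316.38 326.88 321.63 (np.float64(0.083), np.float64(0.1225))
145 316.41 327.06 321.73 (np.float64(0.0704), np.float64(0.1236))
157 315.93 327.58 321.76 (np.float64(0.0574), np.float64(0.1239))
169 315.83 327.62 321.72 (np.float64(0.0442), np.float64(0.1229))
hub 322.528384279476 205.4268558951965 916.0
```

Tab radii come out at 99.9 and 99.7 mm, as they must. The hands' midpoint is 0.1226 rad and the lever is at 0.1225 rad. The arm is clear, so I'm handing in.

```bash
python3 - <<'E'
from h import *
rep();print(finish_job())
E
```

```text
t 17.45 p [0.6421 0.0995 0.3366] r 0.0504 a 0.1388 toola 0.1245 w 1.003 f [-0.65  0.8   0.11] ftan 0.72 tq [0.041 0.005 0.056]
the job is handed in; nothing more can be done
None
```

The job is done and handed in at about 17.5 s; the hand-in reported no verdict. I caged the knob loosely between the fingers and pushed it left until the gear resisted, then right. I brought it back to the midpoint, let go and lifted clear.

- **Push forces:** about 4.8 N on the left and about 4.7 N on the right, averaged from the settled readings. Single readings vary by about 0.6 N. The highest I saw was about 5.1 N, well under 12 N.
- **Drag hands:** the last wrist picture puts the left hand at 0.519 rad and the right hand at −0.274 rad. This agrees with the lever ends worked out from the tool position. Both tab radii measured close to 100 mm, as they should be.
- **Final lever position:** the hands' midpoint is 0.1226 rad and the lever measured 0.1225 rad (readings along the arm 0.122–0.125).
- **Contact:** the fingertips stayed about 15 mm above the drag hands' tabs. I saw no sign of contact with anything but the knob. At hand-in the gripper was open, well above the grinder and touching nothing.

I did not measure the other items on the counter again at the end. No check failed or disagreed.

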